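# Click the slim drive's caddy home in its dock

## Task

Two drive docks stand on the desk, both with their caddies pulled out. Push the caddy that carries the slim drive along its tray, away from you, until it clicks fully home and stays there by itself. Leave the caddy with the thick drive pulled out just as it is, and do not move the mug.

Things in the scene. Friction and masses are not known exactly. Their poses are not given: they have to be found in the camera images.
- slim_caddy (a joint): Travel in m of the caddy with the slim drive (flat metal block 100 x 70 x 9 mm, top 29 mm above the desk): 0 pulled out, 0.060 home at the rear stop; starts at 0 to 0.025. About 1.5 N of friction; it stays where left. From 0.045 a sprung ball resists with up to 8 N (pushing it back if let go there); past 0.055 it snaps the caddy on to 0.060 and holds it.
- slim_tab (a point): Top middle of the slim caddy's push tab, moving with it: upright aluminium plate at the robot's end, 10 mm thick along the slide, 50 wide, from 18 to 75 mm above the desk; nothing on its robot side, 60 mm free behind. x: level, along the slide towards home (away from the robot); z up. Dock: fixed black tray 300 x 140 x 14 mm, rails 36 mm and far block 60 mm high.
- thick_tab (a point): The same point and axes on the caddy of the other, like dock, which carries the thick drive: metal block 147 x 84 x 28 mm, top 48 mm above the desk, starting 30 mm behind its tab. It slides as freely and is to be left where it is.
- mug_center (a point): Centre, half-way up, of a loose white mug 80 mm across and 95 mm tall with a handle, standing on the desk beside the docks; to be left where it stands.

How it is judged:
By the outcome, as a careful person would: the job done as asked, in the order asked, and still so for the second after the job is handed in, with the robot touching nothing.
It also fails if it takes over 27 s, if anything falls off the work surface, if the arm or the gripper's body presses on something with over 40 N, if the wrist force passes 120 N, or if a joint passes its speed limit or range.

## Robot

A 6-joint arm with a two-finger parallel gripper is mounted at the origin on the work surface. World frame = base frame: x ahead of the robot, y to its left, z up, the work surface at z = 0. Lengths are in m, angles in degrees, forces in N, time in s.
With the tool pointing down it reaches from about 0.375 to 0.9 m from the base axis. Payload 3.1 kg.
Tool frame: the origin (TCP) lies on the centre line of the jaws, within the pads' length; the fingertips stand 8 mm ahead of it and the grasp point (between the pads) lies 11 mm behind it (bot.tip_extent is the distance from the TCP to the fingertips, in m); z points along the fingers, y is the line along which they close (so a half turn about z gives the same grasp; the last joint's range is limited). The gripper opens to 87 mm and grips with 3 to 60 N. Pads are 19 mm wide; open, the fingers measure 117 mm over their backs; the gripper's body (75 mm by 190 mm) begins 51 mm behind the grasp point.
Start: joints at [-76.576, 30.224, 82.088, -0, 67.689, -10.227], TCP at [0.251, -0.572, 0.231] pointing down, gripper open.
Joint ranges: [-176.69, 176.69], [-43.24, 126.21], [12.49, 139.97], [-82, 262], [0, 151.66], [-163.58, 163.58]. Speed limits (degrees/s): [159.86, 159.86, 180, 180, 180, 180].

## Interface

Orientations are given as a 3x3 rotation matrix whose columns are the frame's x, y, z axes.
In Python, from rig import bot, vision, workorder gives the robot as it stands.
- The arm moves only by the shell command python3 -m handwheel 'ROWS'. ROWS is JSON, a list of rows, each an object with "delta_rot": the turn, a rotation vector about the tool's x, y, z in rad, a list of three; "xyz": the shift along the tool's x, y, z in mm, a list of three; "hand": the closure, from -1 (fully open) to 1 (shut). A call has exactly 5 rows; each row is the pose to reach, as a shift and turn from the pose commanded when the call began, along the tool's axes at that moment; what a row does not reach only later rows make up. A row lasts 1/8 s, in which the tool goes at most 62.5 mm and 10.7 degrees, less where a joint would pass 70% of its speed; a pose out of reach is approached as far as the arm can. A call with a gripper value outside its range is refused whole. The fingers move at their own pace and stop on an object; the grip force is fixed at half the most. Time passes only in rows, so rows that repeat a pose let the fingers close, or fill a call up. It gives the time, the measured TCP pose, the force, the opening and the grip force at its end, in the units of the state.
- bot.read_state(): the state, without advancing time (a new reading comes with each control period).
- vision.capture(name): name is "scene" or "side" or "wrist"; returns the picture (384x512x3 uint8, red, green, blue); there is no depth.
- vision.camera_model(name): a dict with "camera_matrix" (3x3 intrinsics, pixels), "camera_from_world" (4x4, takes a point from world to camera coordinates). Camera axes: x right, y up, looking along -z (the intrinsics and any distortion apply to the point x, -y, -z); pixel columns grow to the right and rows downward; lengths in m; the calibration is good to about 2 mm. A picture is of the moment at which its call begins: read the wrist's pose just before it. camera_model takes no time and is no camera call; for the wrist camera it gives the pose at the moment of the call.
- workorder.hand_in(): hands the job in; it is judged then, once.
The state is a dict: "time_s": time; "joint_positions": joint angles; "qvel": joint speeds; "tau": joint torques, N m; "position": TCP position; "tcp_rot": TCP orientation; "force": force on the tool from outside, world axes, zero at the start; "moment": the same for the moment, N m; "opening": opening from 0.0 (shut) to 1.0 (fully open); "grasp_force": force on a finger pad.
Only numpy, scipy, OpenCV 4.12 (cv2) and the standard library are available. Lean on these libraries where they do the work, as an engineer would, in place of code of your own. Each camera call takes 0.05 s, during which the arm holds its last target. There are 200 camera calls.

## Working session

There is one attempt and no reset: what is moved stays moved. The work goes in short steps, Python scripts to look and compute and a shell command to move; the robot and the scene stay as the last step left them, time stands still between calls to the robot, and variables do not carry over. Pictures are saved under pics/ and viewed, at most 10 in all, crops included, and the job is handed in when it is done.

```bash
mkdir -p pics; python3 - <<'E'
from rig import bot,vision
import cv2,numpy as np
a=vision.capture("scene");b=vision.capture("side")
cv2.imwrite("pics/scene.png",a[:,:,::-1]);cv2.imwrite("pics/side.png",b[:,:,::-1])
for n in("scene","side"):
    m=vision.camera_model(n);print({k:np.round(v,3).tolist() if not isinstance(v,str) else v for k,v in m.items()})
s=bot.read_state();print(s["time_s"],s["position"],np.round(s["tcp_rot"],3).tolist(),s["opening"])
E
```

```text
{'camera_matrix': [[449.878, 0.0, 245.532], [0.0, 449.878, 184.002], [0.0, 0.0, 1.0]], 'camera_from_world': [[-0.003, 1.0, -0.015, -0.105], [-0.658, 0.009, 0.753, 0.304], [0.753, 0.012, 0.658, -1.45], [0.0, 0.0, 0.0, 1.0]]}
{'camera_matrix': [[355.343, 0.0, 250.798], [0.0, 355.343, 188.803], [0.0, 0.0, 1.0]], 'camera_from_world': [[-0.867, -0.499, -0.005, 0.535], [0.243, -0.431, 0.869, -0.137], [-0.435, 0.752, 0.495, -0.754], [0.0, 0.0, 0.0, 1.0]]}
0.1 [ 0.25060536 -0.57184337  0.22968801] [[0.916, 0.401, -0.0], [0.401, -0.916, 0.002], [0.0, -0.002, -1.0]] 1.0031165827689297
```

View pics/scene.png

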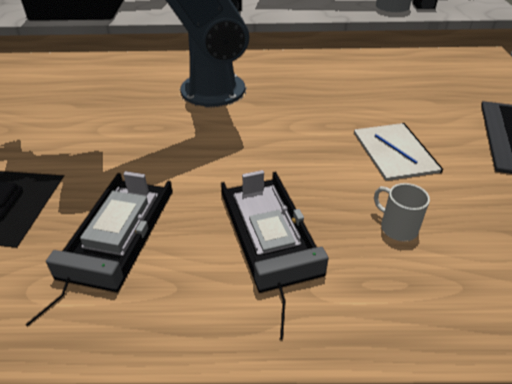

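View pics/side.png

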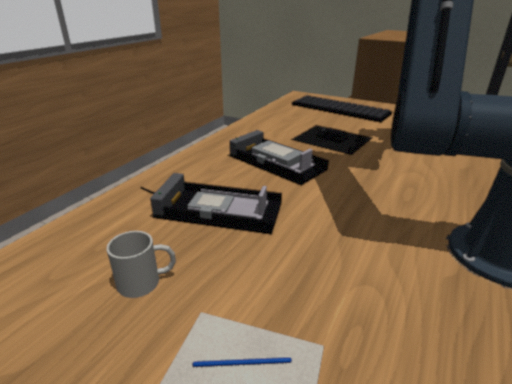

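The middle dock, with its tab near (253,183) in the scene view, holds the flat drive. The left dock, tab near (135,183), holds the taller one. The mug is at (405,212). I'll zoom in on the middle dock.

```bash
python3 - <<'E'
import cv2
a=cv2.imread("pics/scene.png")[160:300,205:340];cv2.imwrite("pics/c1.png",cv2.resize(a,None,fx=4,fy=4,interpolation=cv2.INTER_CUBIC))
b=cv2.imread("pics/side.png")[165:240,145:290];cv2.imwrite("pics/c2.png",cv2.resize(b,None,fx=5,fy=5,interpolation=cv2.INTER_CUBIC))
E
```

```text
(no output)
```

View pics/c1.png

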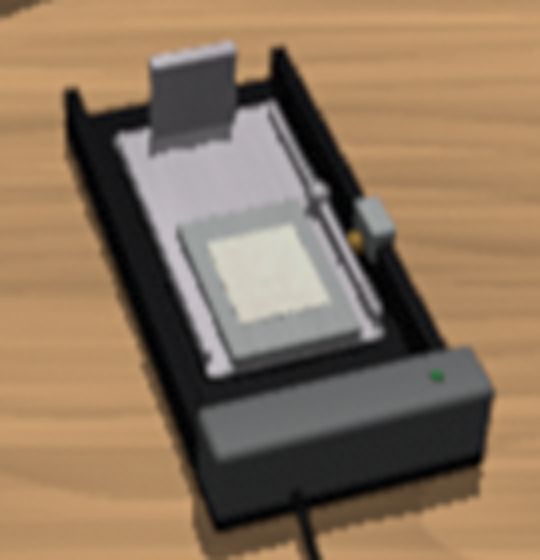

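View pics/c2.png

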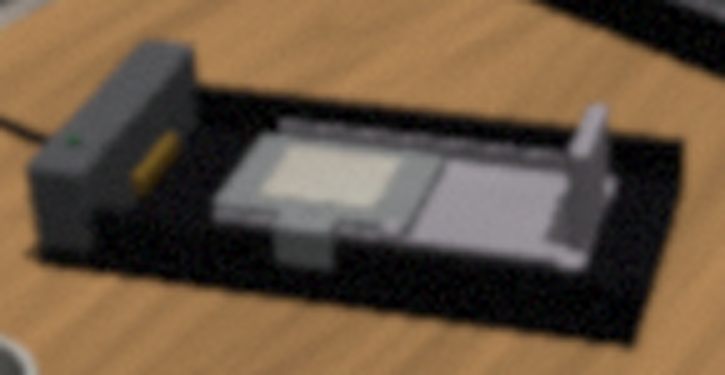

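The crops show the flat drive clearly. The tab top centre is near scene pixel (253.5,174), and the rail ends and far block corners are visible. Next I cast rays.

```bash
cat >h.py <<'E'
from rig import vision
import numpy as np
def ray(n,u,v,z,M=None):
    m=M or vision.camera_model(n);K=np.array(m["camera_matrix"]);T=np.array(m["camera_from_world"])
    d=np.linalg.solve(K,[u,v,1.])*[1,-1,-1];R=T[:3,:3];c=-R.T@T[:3,3];d=R.T@d
    return c+d*(z-c[2])/d[2]
E
python3 - <<'E'
from h import *
c1=lambda x,y,z:ray("scene",205+x/4,160+y/4,z)
c2=lambda x,y,z:ray("side",145+x/5,165+y/5,z)
np.set_printoptions(precision=4,suppress=True)
P=dict(tabmid=c1(194,55,.075),tabL=c1(152,62,.075),tabR=c1(236,47,.075),railL=c1(72,92,.036),railR=c1(278,48,.036),
bfl=c1(203,412,.06),bfr=c1(473,349,.06),bbl=c1(209,461,.06),bbr=c1(491,394,.06),
tabS=c2(590,122,.075),sbl=c2(35,165,.06),sbr=c2(145,42,.06),sfl=c2(88,168,.06),sfr=c2(190,48,.06),t1=c2(635,345,0),
base=c1(220,527,0),base2=c1(480,460,0),mug=ray("scene",407,193,.095),thick=ray("scene",136,178,.075))
for k,v in P.items():print(k,v)
for a,b in(("railL","railR"),("bfl","bfr"),("bbl","bbr"),("tabL","tabR"),("sfl","sfr"),("base","base2")):
    d=P[b]-P[a];print(a,np.linalg.norm(d),np.degrees(np.arctan2(-d[0],d[1])))
m1=(P["railL"]+P["railR"])/2;m2=(P["bbl"]+P["bbr"])/2;d=m2-m1;print("axis",np.linalg.norm(d),np.degrees(np.arctan2(d[1],d[0])))
E
```

```text
tabmid [0.5143 0.1256 0.075 ]
tabL [0.5201 0.102  0.075 ]
tabR [0.5076 0.1494 0.075 ]
railL [0.5002 0.0545 0.036 ]
railR [0.4618 0.1762 0.036 ]
bfl [0.7562 0.1272 0.06  ]
bfr [0.719  0.2576 0.06  ]
bbl [0.7844 0.1295 0.06  ]
bbr [0.7467 0.2625 0.06  ]
tabS [0.5109 0.125  0.075 ]
sbl [0.7328 0.2672 0.06  ]
sbr [0.7718 0.1427 0.06  ]
sfl [0.709  0.2569 0.06  ]
sfr [0.7462 0.1364 0.06  ]
t1 [0.4564 0.1808 0.    ]
base [0.7776 0.135  0.    ]
base2 [0.7391 0.2644 0.    ]
mug [0.6049 0.4408 0.095 ]
thick [ 0.5252 -0.1375  0.075 ]
railL 0.12764413646054013 17.48013480276385
bfl 0.13563244262936702 15.89732200529747
bbl 0.13826467825748912 15.803764474393072
tabL 0.04898134189830202 14.726481074213943
sfl 0.12619608739131025 -162.82298293056488
base 0.13503097587398497 16.574602419394395
axis 0.2967205471567763 15.821820803546146
```

```bash
python3 -m handwheel '[{"xyz":[40,-47,3],"delta_rot":[0,0,0.03],"hand":1},{"xyz":[80,-94,6],"delta_rot":[0,0,0.06],"hand":1},{"xyz":[120,-140,9],"delta_rot":[0,0,0.1],"hand":1},{"xyz":[160,-187,10],"delta_rot":[0,0,0.133],"hand":1},{"xyz":[200,-234,10],"delta_rot":[0,0,0.133],"hand":1}]'
cat >>h.py <<'E'
def go(p,tilt=None):
    from rig import bot
    s=bot.read_state();R=np.array(s["tcp_rot"]);print(s["time_s"],np.round(s["position"],4),"f",np.round(s["force"],1),"yaw",np.degrees(np.arctan2(R[1,0],R[0,0])),"need mm",np.round(1000*R.T@(np.array(p)-s["position"]),1),s["opening"])
E
python3 -c "from h import *;go([.46,.11,.2])"
```

```text
time_s: 0.72
position: [0.3402, -0.2758, 0.2203]
tcp_rot: [[0.961, 0.275, -0.0], [0.275, -0.961, 0.001], [0.0, -0.001, -1.0]]
force: [0.9, -0.7, -0.1]
opening: 0.521
grasp_force: 0.0
0.725 [ 0.3402 -0.2758  0.2203] f [ 0.9 -0.7 -0.1] yaw 15.975658560268172 need mm [ 221.4 -338.    20.5] 0.5205558236482807
```

```bash
python3 -m handwheel '[{"xyz":[32,-48,4],"delta_rot":[0,0,0],"hand":1},{"xyz":[64,-97,8],"delta_rot":[0,0,0],"hand":1},{"xyz":[96,-146,12],"delta_rot":[0,0,0],"hand":1},{"xyz":[128,-195,16],"delta_rot":[0,0,0],"hand":1},{"xyz":[160,-244,20],"delta_rot":[0,0,0],"hand":1}]' >/dev/null
python3 -m handwheel '[{"xyz":[32,-48,0],"delta_rot":[0,0,0],"hand":1},{"xyz":[61,-94,0],"delta_rot":[0,0,0],"hand":1},{"xyz":[61,-94,20],"delta_rot":[0,0,0],"hand":1},{"xyz":[61,-94,40],"delta_rot":[0,0,0],"hand":1},{"xyz":[61,-94,40],"delta_rot":[0,0,0],"hand":1}]' >/dev/null
python3 - <<'E'
from h import *
import cv2
go([.46,.11,.053])
a=vision.capture("wrist");b=vision.capture("scene")
cv2.imwrite("pics/w1.png",np.hstack([a,b[100:,100:400].repeat(1,0)] if 0 else [a])[:,:,::-1])
m=vision.camera_model("wrist");np.save("wm.npy",m,allow_pickle=True)
E
```

```text
1.975 [0.4577 0.1083 0.1593] f [-0.5 -0.  -0.2] yaw 16.063284459291975 need mm [  3.1  -0.9 106.2] 0.004156191245365004
```

View pics/w1.png

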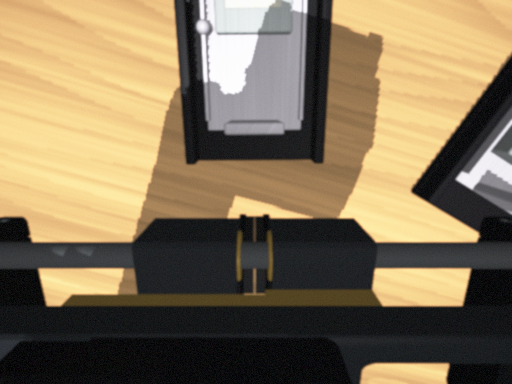

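The wrist view shows the tab at columns 224–285, rows 121–135. It is centred on the closed fingers (column ~255) and square to the slide.

```bash
python3 - <<'E'
from h import *
for u,v in((254.5,122),(254.5,135),(224,128),(285,128)):print(ray("wrist",u,v,.075))
go(ray("wrist",254.5,128,.075))
E
```

```text
[0.52044992 0.12433814 0.075     ]
[0.51024606 0.12139695 0.075     ]
[0.5087485  0.14738367 0.075     ]
[0.52279312 0.09859415 0.075     ]
2.075 [0.4592 0.1079 0.1607] f [-0.5  1.   0.8] yaw 16.01903014650305 need mm [58.6  1.1 85.7] 0.004210140548603148
```

```bash
python3 -m handwheel '[{"xyz":[0,1,50],"delta_rot":[0,0,0],"hand":1},{"xyz":[0,1,90],"delta_rot":[0,0,0],"hand":1},{"xyz":[5,1,107],"delta_rot":[0,0,0],"hand":1},{"xyz":[25,1,107],"delta_rot":[0,0,0],"hand":1},{"xyz":[36,1,107],"delta_rot":[0,0,0],"hand":1}]'
python3 -m handwheel '[{"xyz":[5,0,0],"delta_rot":[0,0,0],"hand":1},{"xyz":[10,0,0],"delta_rot":[0,0,0],"hand":1},{"xyz":[15,0,0],"delta_rot":[0,0,0],"hand":1},{"xyz":[20,0,0],"delta_rot":[0,0,0],"hand":1},{"xyz":[25,0,0],"delta_rot":[0,0,0],"hand":1}]'
python3 -c "from h import *;go([.518,.123,.053])"
```

```text
time_s: 2.7
position: [0.4961, 0.1168, 0.0542]
tcp_rot: [[0.961, 0.275, 0.003], [0.275, -0.961, 0.0], [0.003, 0.001, -1.0]]
force: [0.0, -0.0, 0.6]
opening: 0.002
grasp_force: 0.0
time_s: 3.32
position: [0.518, 0.1241, 0.0536]
tcp_rot: [[0.961, 0.276, -0.0], [0.276, -0.961, 0.0], [-0.0, -0.0, -1.0]]
force: [-1.6, -0.0, 0.6]
opening: 0.006
grasp_force: 0.9
3.325 [0.518  0.1241 0.0536] f [-1.6 -0.   0.6] yaw 16.032211401858895 need mm [-0.3  1.1  0.6] 0.006156853006110033
```

Contact is made with about 1.6 N of sliding friction. I continue pushing.

```bash
python3 -m handwheel '[{"xyz":[4,0,0],"delta_rot":[0,0,0],"hand":1},{"xyz":[8,0,0],"delta_rot":[0,0,0],"hand":1},{"xyz":[11,0,0],"delta_rot":[0,0,0],"hand":1},{"xyz":[14,0,0],"delta_rot":[0,0,0],"hand":1},{"xyz":[16,0,0],"delta_rot":[0,0,0],"hand":1}]'
python3 -m handwheel '[{"xyz":[1,0,0],"delta_rot":[0,0,0],"hand":1},{"xyz":[2,0,0],"delta_rot":[0,0,0],"hand":1},{"xyz":[3,0,0],"delta_rot":[0,0,0],"hand":1},{"xyz":[4,0,0],"delta_rot":[0,0,0],"hand":1},{"xyz":[5,0,0],"delta_rot":[0,0,0],"hand":1}]'
```

```text
time_s: 3.95
position: [0.525, 0.1266, 0.0528]
tcp_rot: [[0.96, 0.278, -0.019], [0.278, -0.96, -0.004], [-0.019, -0.002, -1.0]]
force: [-15.6, -8.8, 11.3]
opening: 0.005
grasp_force: 8.7
time_s: 4.58
position: [0.534, 0.1291, 0.0529]
tcp_rot: [[0.961, 0.276, -0.009], [0.276, -0.961, -0.001], [-0.009, -0.002, -1.0]]
force: [-4.6, -0.8, 0.6]
opening: 0.005
grasp_force: 2.5
```

Force rose to 18 N and then dropped. I look to see whether it clicked.

```bash
python3 - <<'E'
from h import *
import cv2
go([.534,.129,.053])
a=vision.capture("wrist");b=vision.capture("scene")[150:300,200:340];c=vision.capture("side")[155:245,140:300]
b=cv2.resize(b,(373,400),interpolation=2);c=cv2.resize(c,(427,240),interpolation=2)
o=np.zeros((600,800,3),np.uint8);o[:400,:373]=b;o[:240,373:]=c;o[250:570,373:]=cv2.resize(a,(427,320))
cv2.imwrite("pics/m1.png",o[:,:,::-1])
E
```

```text
4.575 [0.534  0.1291 0.0529] f [-4.6 -0.8  0.6] yaw 16.046884352522536 need mm [ 0.   0.1 -0.1] 0.005397125028647133
```

View pics/m1.png

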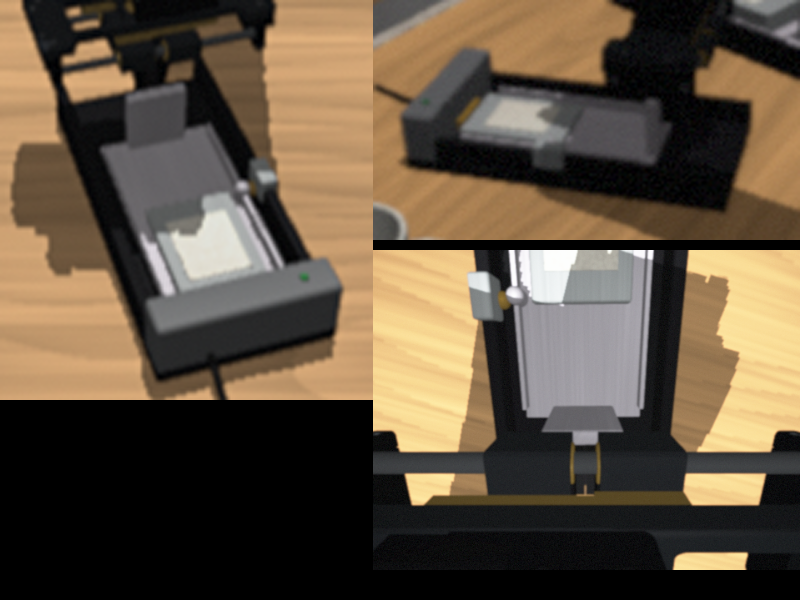

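The drive is now near the far block and the fingers are still on the tab, so I push on in small steps.

```bash
python3 -m handwheel '[{"xyz":[1,0,0],"delta_rot":[0,0,0],"hand":1},{"xyz":[2,0,0],"delta_rot":[0,0,0],"hand":1},{"xyz":[3,0,0],"delta_rot":[0,0,0],"hand":1},{"xyz":[4,0,0],"delta_rot":[0,0,0],"hand":1},{"xyz":[4,0,0],"delta_rot":[0,0,0],"hand":1}]'
```

```text
time_s: 5.35
position: [0.5383, 0.13, 0.0532]
tcp_rot: [[0.961, 0.277, -0.009], [0.277, -0.961, -0.002], [-0.009, -0.001, -1.0]]
force: [-9.2, -3.8, 4.4]
opening: 0.006
grasp_force: 4.7
```

```bash
python3 -m handwheel '[{"xyz":[1,0,0],"delta_rot":[0,0,0],"hand":1},{"xyz":[2,0,0],"delta_rot":[0,0,0],"hand":1},{"xyz":[3,0,0],"delta_rot":[0,0,0],"hand":1},{"xyz":[4,0,0],"delta_rot":[0,0,0],"hand":1},{"xyz":[4,0,0],"delta_rot":[0,0,0],"hand":1}]'
```

```text
time_s: 5.98
position: [0.5382, 0.1301, 0.0532]
tcp_rot: [[0.96, 0.278, -0.017], [0.278, -0.961, -0.003], [-0.017, -0.001, -1.0]]
force: [-14.6, -7.4, 10.8]
opening: 0.004
grasp_force: 8.2
```

```bash
python3 -m handwheel '[{"xyz":[2,0,0],"delta_rot":[0,0,0],"hand":1},{"xyz":[4,0,0],"delta_rot":[0,0,0],"hand":1},{"xyz":[6,0,0],"delta_rot":[0,0,0],"hand":1},{"xyz":[8,0,0],"delta_rot":[0,0,0],"hand":1},{"xyz":[8,0,0],"delta_rot":[0,0,0],"hand":1}]'
```

```text
time_s: 6.6
position: [0.538, 0.1304, 0.0528]
tcp_rot: [[0.96, 0.28, -0.034], [0.279, -0.96, -0.007], [-0.035, -0.003, -0.999]]
force: [-25.1, -15.1, 19.7]
opening: 0.002
grasp_force: 14.7
```

It is firmly at a stop: 29 N with no movement. I back off and look.

```bash
python3 -m handwheel '[{"xyz":[-10,0,0],"delta_rot":[0,0,0],"hand":1},{"xyz":[-25,0,0],"delta_rot":[0,0,0],"hand":1},{"xyz":[-60,0,0],"delta_rot":[0,0,0],"hand":1},{"xyz":[-85,0,-40],"delta_rot":[0,0,0],"hand":1},{"xyz":[-95,0,-100],"delta_rot":[0,0,0],"hand":1}]'
python3 -m handwheel '[{"xyz":[0,0,0],"delta_rot":[0,0,0],"hand":1},{"xyz":[0,0,0],"delta_rot":[0,0,0],"hand":1},{"xyz":[0,0,0],"delta_rot":[0,0,0],"hand":1},{"xyz":[0,0,0],"delta_rot":[0,0,0],"hand":1},{"xyz":[0,0,0],"delta_rot":[0,0,0],"hand":1}]'>/dev/null
python3 - <<'E'
from h import *
import cv2
go([.459,.108,.16])
a=vision.capture("wrist");b=vision.capture("scene")[150:300,200:340];c=vision.capture("side")[155:245,140:300]
b=cv2.resize(b,(373,400),interpolation=2);c=cv2.resize(c,(288,162),interpolation=2)
o=np.zeros((600,800,3),np.uint8);o[:400,:373]=b;o[420:582,:288]=c;o[:320,373:]=cv2.resize(a,(427,320))
cv2.imwrite("pics/m2.png",o[:,:,::-1])
E
```

```text
time_s: 7.22
position: [0.4618, 0.1075, 0.1536]
tcp_rot: [[0.961, 0.275, -0.001], [0.275, -0.961, 0.0], [-0.001, -0.0, -1.0]]
force: [1.1, 0.3, 0.1]
opening: 0.001
grasp_force: 0.0
7.85 [0.4621 0.1079 0.1527] f [ 0.3 -0.2  0.1] yaw 16.030869958808076 need mm [-2.9 -1.  -7.3] 0.008447845209051022
```

View pics/m2.png

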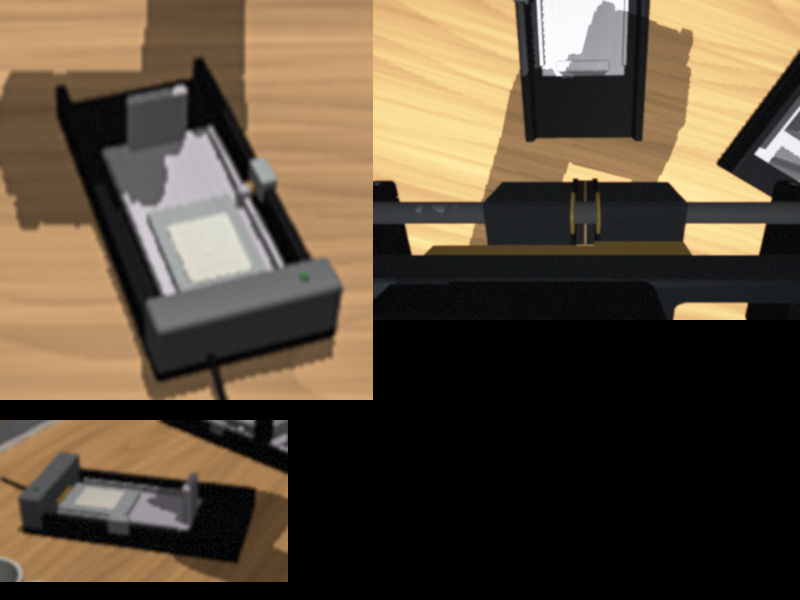

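```bash
python3 - <<'E'
from h import *
import cv2
d=np.array([.961,.276,0]);o=np.array([.4592,.1079,.0])
a=vision.capture("wrist");cv2.imwrite("pics/w2.png",cv2.resize(a[40:120,180:330],None,fx=5,fy=5)[:,:,::-1])
for v in (72,80,89):p=ray("wrist",252.,v,.075);print(p,(p-o)@d)
go([.459,.108,.16])
E
```

```text
[0.55917129 0.13662217 0.075     ] 0.10399972463942728
[0.55362894 0.13503732 0.075     ] 0.09823610703862118
[0.54729989 0.13322751 0.075     ] 0.0916543878541038
8.05 [0.4623 0.1079 0.1533] f [-0.7  0.6  0.3] yaw 16.03188430792009 need mm [-3.1 -1.  -6.7] 0.00796026968091431
```

View pics/w2.png

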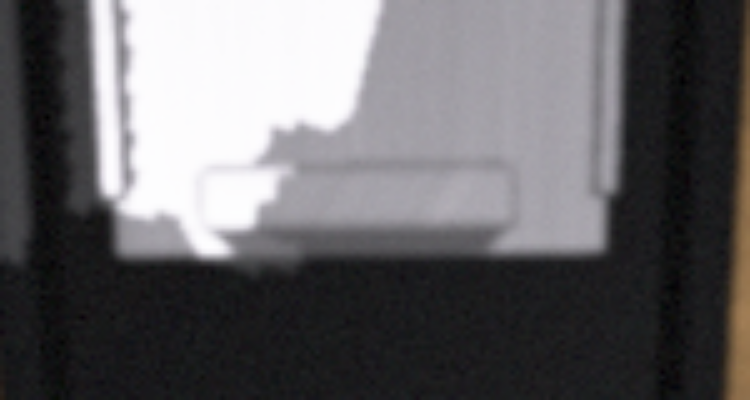

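The tab centre has moved about 40 mm and stays at the stop position after release. Since 29 N did not move it, it is past the ball's 8 N and home. Nothing else was touched.

```bash
python3 -c "
from rig import workorder
print(workorder.hand_in())"
```

```text
the job is handed in; nothing more can be done
None
```

I pushed the slim-drive caddy in until it stopped firmly (29 N did not move it further), and it stayed there by itself after I backed off; I did not touch the thick-drive caddy or the mug, and the job is handed in at about 8 s.

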